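# Feed a slide rack past the sprung gate of a loading chute

### The arm

A 7-joint arm with a two-finger parallel gripper is mounted at the origin on a cart in front of the work surface, level with it; the furniture and walls round the work are solid. World frame = base frame: x ahead of the robot, y to its left, z up, the work surface at z = 0. Lengths are in m, angles in rad, forces in N, time in s.
With the tool pointing down it reaches from about 0.4 to 0.85 m from the base axis. Payload 4.5 kg.
Tool frame: the origin (TCP) lies where the fingers leave the gripper's body, on its centre line; the fingertips stand 64 mm ahead of it and the grasp point (between the pads) lies 45 mm ahead of it; z points along the fingers, y is the line along which they close (so a half turn about z gives the same grasp; the last joint's range is limited). The gripper opens to 88 mm and grips with 3 to 60 N. Pads are 18 mm wide; open, the fingers measure 123 mm over their backs; the gripper's body (75 mm by 187 mm) begins 45 mm behind the grasp point.
Start: joints at [1.35, 0.689, -0.195, 1.565, 0.157, 0.902, -0.215], TCP at [0.158, -0.605, 0.303] pointing down, gripper open.
Joint ranges: [-3.01, 3.01], [-0.46, 2.08], [-1.47, 1.51], [0.13, 2.56], [-1, 4.14], [0.04, 2.09], [-2.66, 2.66]. Speed limits (rad/s): [2.57, 2.57, 3.14, 3.14, 3.14, 3.14, 3.14].

### API

Orientations are given as a unit quaternion [x, y, z, w].
In Python, from plant import r gives the robot as it stands.
- The arm moves only by the tool play_rows, never from a script. Its arguments are lists of equal length, an entry for each row: "translation": the shift along the tool's x, y, z in m, a list of three; "delta_rot": the turn, a rotation vector about the tool's x, y, z in degrees, a list of three; "grip": the opening, from -1 (shut) to 1 (fully open). In form: {"translation": [[x, y, z], ...], "delta_rot": [[rx, ry, rz], ...], "grip": [grip, ...]}. A call has 1 to 20 rows; each row shifts and turns the commanded pose from where the row before left it, along the tool's axes as they then stand; what a row does not reach is not made up. A row lasts 1/8 s, in which the tool goes at most 62.5 mm and 10.7 degrees, less where a joint would pass 70% of its speed; a pose out of reach is approached as far as the arm can. A call with a gripper value outside its range is refused whole. The fingers move at their own pace and stop on an object; "squeeze" is the grip in N (left out, the last holds). Time passes only in rows, so rows that do not move let the fingers close. It gives the time, the measured TCP pose, the force, the opening and the grip force at its end, in the units of the state.
- r.get_state(): the state, without advancing time (a new reading comes with each control period).
- r.snapshot(name): name is "scene" or "top"; returns the picture (480x640x3 uint8, blue, green, red); there is no depth.
- r.get_calibration(name): a dict with "intrinsics" (3x3 intrinsics, pixels), "k1" (the pictures are not rectified: a ray, as slopes to the right and down, at radius r is drawn at 1 + k1 r^2 times it, then the intrinsics apply), "eye" and "rotation" of the camera in the world. Camera axes: x right, y up, looking along -z (the intrinsics and any distortion apply to the point x, -y, -z); pixel columns grow to the right and rows downward; lengths in m; the calibration is good to about 2 mm. A picture is of the moment at which its call begins. get_calibration takes no time and is no camera call.
- r.finish_job(): hands the job in; it is judged then, once.
Trained networks look in the newest picture that a camera, given by its name, has taken for a name from the list of things; names that differ only in an ending like _2 or _b are one class to them, and where a whole thing is asked for, a point or a joint stands for the part that bears it (a point fixed in the world has none). Each returns a list of dicts, best first, with "confidence" (0 to 1); they miss things now and then, are a little off and sometimes report something else, mostly with a low value. They report only what shows in the picture. A call takes as long as a camera call. They do not tell look-alikes from the thing itself.
- r.look_for(camera, target): "point" ([x, y, z] in m, in world coordinates, good to about 4 mm: the middle of the surface that is visible of it).
- r.silhouettes(camera, target): "pixels" (480x640 bool, what is visible of it).
The state is a dict: "clock": time; "q": joint angles; "qd": joint speeds; "joint_torque": joint torques, N m; "tool_pos": TCP position; "eef_rot": TCP orientation; "contact_force": force on the tool from outside, world axes, zero at the start; "moment": the same for the moment, N m; "opening": opening from 0.0 (shut) to 1.0 (fully open); "finger_force": force on a finger pad.
Only numpy, scipy, OpenCV 4.12 (cv2) and the standard library are available. Lean on these libraries where they do the work, as an engineer would, in place of code of your own. Each camera call takes 0.05 s, during which the arm holds its last target. There are 200 camera calls.

### The job

With one fingertip press the long treadle beside the chute down to hold the hinged gate up, and while it is held open push the slide rack by its upright rear lip with the other fingertip along the chute, under the gate, until its front is fully home against the end stop. The raised gate must not touch the rack, and the rack stays on the chute floor: nothing is gripped or lifted and the things around are left alone. Finish with the hand clear and the gate dropped shut behind the rack.

Things in the scene. Friction and masses are not known exactly. Their poses are not given: they have to be found in the camera images.
- chute: Fixed chute, varied place and heading. Origin on the desk under its centre line; own x = the rack's travel (away from the robot), y left of it, z up. Floor at z 6 mm, x -180 to +165 mm, base y -48 to +52 mm. Side walls: inner faces y = +-33 mm, 5 mm thick, tops z 23 mm. Gate plane x = +60 mm. End stop at the far end: face x = +154 mm, top z 39 mm.
- gate (a joint): Gate angle, rad: 0 shut, 1.15 fully up (stop). It swings up in its own plane like a barrier, so the rack cannot push it open. Pressing the treadle down opens it (about 2 to 5 N); weight and a spring shut it when let go. Above about 0.87 rad the rack passes without touching (7 mm to spare at 1.05); keep it up while the rack's body is under it.
- treadle (a point): Middle of the top face of the treadle: flat steel strip, rigid with the gate, left of the chute, 182 mm along the chute's x (-172 to +10 mm), 34 mm wide, 4 mm thick. Gate shut: slopes up outward 35 degrees, from y 57, z 62 mm to y 84, z 82 mm (chute frame). Gate at 1.15: slopes down outward 31 degrees, from y 60, z 42 to y 89, z 25 mm. Same height all along x.
- slide_rack: Loose white rack of microscope slides in the chute, 155 x 60 mm, about 0.22 kg, 3 mm play each side. Origin under the middle of its body, own x along its travel. Body x -40 to +40 mm, 32 mm high; behind it a tongue 8 mm thick to x -115 mm ending in an upright lip 6 mm thick, 60 wide, 56 high. Home, only the body is past the gate: the tongue lies under it, the lip stays on the near side.
- rack_nose (a point): Middle of the lower front edge of the slide rack, 40 mm ahead of its origin. Home = touching the end stop. At the start it is 12 to 37 mm short of the gate.
- push_lip (a point): On the rear face of the rack's upright lip, mid width, 45 mm above the rack's underside (51 mm above the desk; lip top at 62 mm), 115 mm behind the rack's origin: where to push. It starts 167 to 192 mm short of the gate plane and ends 61 mm short of it.
- gate_shaft (a point): On the gate's hinge axis, at the gate plane: chute frame x = +60, y = +43, z = 50 mm; the axis is parallel to the chute's x. Three posts carry it, 12 mm thick in y, 58 mm high, at chute x = -160, +40 and +76 mm.
- gate_line (a point): On the chute floor, centre line, under the gate blade (chute frame x +60, y 0, z 6 mm). Blade shut: aluminium plate 6 mm thick in x, chute frame y -25 to +31 mm, bottom edge 22 mm, top 61 mm above the desk. Raised it reaches 120 mm above the desk, in the same plane: keep the hand on the near side.
- stop_face (a point): Point on the chute floor at the foot of the end stop's face, on the centre line (chute frame x = +154 mm, y = 0, z = 6 mm), where the rack's nose ends up.
- drop_bottle_b: White dropper bottle with a cap, 34 mm across, 70 mm high, standing close to the right of the chute. Bystander: leave it.
- small_vial: Small white vial, 20 mm across, 44 mm high, standing close to the right of the chute. Bystander: leave it.
- cotton_cup_a: White lidded cup, 67 mm across, 63 mm high, standing left of the chute, near its far end. Bystander: leave it.
- marker_a: Marker pen 135 x 17 x 16 mm lying left of the chute. Bystander: leave it.
- swab_carton: Carton 47 x 167 x 48 mm lying on the desk to the right. Bystander: leave it.
There are look-alikes about, which are no part of the job. What is shaped like the slide_rack but brown is not meant.

How it is judged:
On the way, in this order (a step that is already met when the one before it is completed fails the run):
1. the gate is held up by a finger on the treadle while the rack is still short of it (value of joint gate above 0.8 rad and contact force between the fingers and gate above 0.3 N and x of rack_nose in the frame of chute below 0.062 m), for 0.1 s.
2. the rack's body is half way under the gate, which a finger still holds up (value of joint gate above 0.8 rad and contact force between the fingers and gate above 0.3 N and x of rack_nose in the frame of chute above 0.095 m), for 0.05 s.
At the end, for the whole second after the job is handed in: The rack lies flat on the chute floor at rest with its nose at the end stop (within 7 mm), and the gate is shut behind it (below 0.06 rad) (x of rack_nose in the frame of chute between 0.147 and 0.158 m and horizontal distance between rack_nose and stop_face below 0.01 m and z of slide_rack in the frame of chute below 0.01 m and angle between slide_rack's own z axis and vertical below 0.06 rad and value of joint gate below 0.06 rad and linear speed of slide_rack below 0.01 m/s); the robot touches nothing.
It fails at once if the gate touches the rack (contact force between gate and slide_rack above 0.5 N).
It fails at once if the rack is lifted off the chute floor or tipped (z of slide_rack in the frame of chute above 0.016 m or angle between slide_rack's own z axis and vertical above 0.15 rad).
It fails at once if a bystander is pushed or knocked over (distance of any of drop_bottle_b, small_vial, cotton_cup_a, marker_a, swab_carton from where it was at the start of the episode above 0.02 m).
It also fails if it takes over 45 s, if anything falls off the work surface, if the arm or the gripper's body presses on something with over 40 N, if the wrist force passes 120 N, or if a joint passes its speed limit or range.

## Working session

There is one attempt and no reset: what is moved stays moved. The work goes in short steps, Python scripts to look and compute and a tool call to move; the robot and the scene stay as the last step left them, time stands still between calls to the robot, and variables do not carry over. Pictures are saved under pics/ and viewed, at most 10 in all, crops included, and the job is handed in when it is done.

Besides the shell and the picture viewer there is one more tool, called as name(argument=value, ...) on one line, values as JSON. play_rows: Moves the arm, as the interface text tells. Its arguments: {"type":"object","properties":{"translation":{"type":"array","items":{"type":"array","items":{"type":"number"}}},"delta_rot":{"type":"array","items":{"type":"array","items":{"type":"number"}}},"grip":{"type":"array","items":{"type":"number"}},"squeeze":{"type":"number"}},"required":["translation","delta_rot","grip"]}

```bash
mkdir -p pics; ls; python3 - <<'E'
from plant import r
import cv2,numpy as np
for n in("scene","top"):
    im=r.snapshot(n); cv2.imwrite(f"pics/{n}0.png",im)
    c=r.get_calibration(n); print(n,c)
    for t in("slide_rack","push_lip","rack_nose","treadle","gate_shaft","gate_line","stop_face","chute"):
        try: print(t,[(np.round(d["point"],3).tolist(),round(d["confidence"],2)) for d in r.look_for(n,t)])
        except Exception as e: print(t,e)
print(r.get_state())
E
```

```text
pics
scene {'intrinsics': array([[538.01312854,   0.        , 317.14997792],
       [  0.        , 538.01312854, 247.75310606],
       [  0.        ,   0.        ,   1.        ]]), 'k1': 0.0459702841288583, 'eye': array([-0.0012685 ,  0.57363481,  0.83756732]), 'rotation': array([-0.15809984,  0.36769271,  0.83362304, -0.38062993])}
slide_rack [([0.42, 0.24, 0.02], 0.84), ([0.569, -0.016, 0.036], 0.76)]
push_lip [([0.57, -0.012, 0.033], 0.94), ([0.421, 0.246, 0.014], 0.92), ([0.587, 0.006, 0.022], 0.59)]
rack_nose [([0.418, 0.248, 0.022], 0.75), ([0.672, -0.143, 0.038], 0.66)]
treadle [([0.577, 0.038, 0.063], 0.68)]
gate_shaft [([0.583, 0.004, 0.02], 0.85)]
gate_line [([0.586, 0.013, 0.021], 0.81)]
stop_face [([0.586, 0.007, 0.026], 0.89), ([0.732, 0.097, 0.052], 0.61)]
chute [([0.586, 0.009, 0.024], 0.97)]
top {'intrinsics': array([[533.21706369,   0.        , 312.05040826],
       [  0.        , 533.21706369, 240.80582477],
       [  0.        ,   0.        ,   1.        ]]), 'k1': -0.16505640819142925, 'eye': array([0.54675904, 0.01777713, 1.11954017]), 'rotation': array([ 0.02397
[... 479 characters left out ...]
': 0.9, 'q': array([ 1.34980869,  0.68907309, -0.19463545,  1.56531204,  0.15730907,
        0.90250113, -0.2151118 ]), 'qd': array([ 0.00120335, -0.00173092,  0.00027696,  0.00024714,  0.0003824 ,
       -0.00043048, -0.00022667]), 'joint_torque': array([ 8.21382964e-04, -5.27487552e+01, -1.26667544e+00, -1.53744990e+01,
       -5.17888984e-02, -7.84369440e-04,  2.13528421e-05]), 'tool_pos': array([ 0.15756763, -0.60482538,  0.30275721]), 'eef_rot': array([9.91893514e-01, 1.27071847e-01, 1.80466895e-05, 4.39871015e-05]), 'contact_force': array([-0.40172329,  0.61506991, -0.15849561]), 'moment': array([-0.05227715,  0.00264559, -0.01518738]), 'finger_force': 0.0, 'opening': 0.99906392436563}
```

View pics/top0.png

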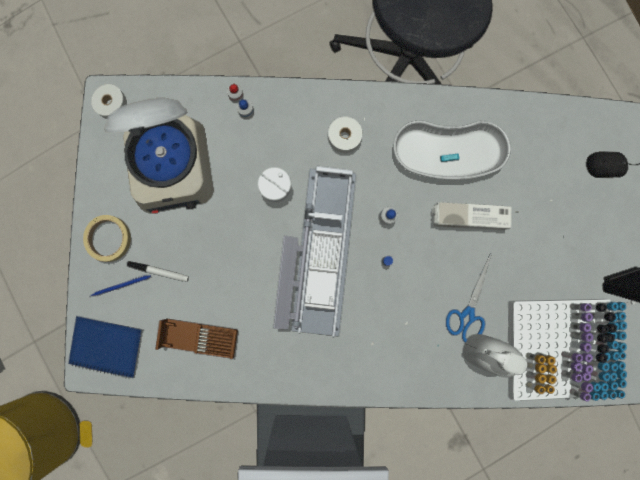

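View pics/scene0.png

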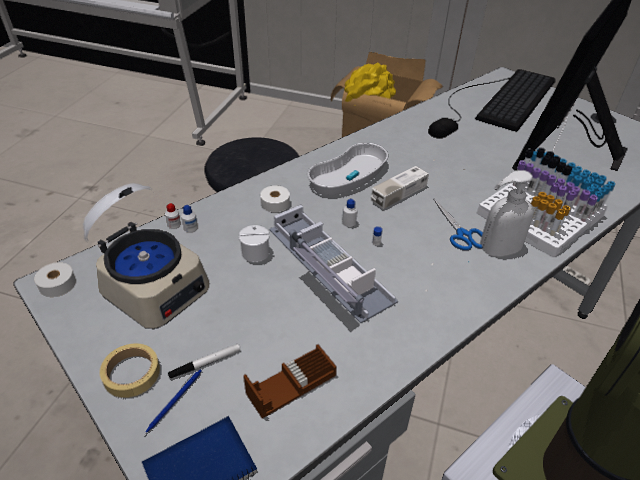

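Two things look like the rack. The brown one, top (198,338) / scene (290,380), is out on the desk. The white one, top (323,270) / scene (350,275), sits in the chute, so it fits the description. I'll confirm with an enlarged crop and read corners from it.

```bash
cat > h.py <<'E'
import numpy as np, cv2
from scipy.spatial.transform import Rotation as R
from plant import r
def proj(n,P):
    c=r.get_calibration(n); p=(np.atleast_2d(P)-c["eye"])@R.from_quat(c["rotation"]).as_matrix()
    s=np.c_[p[:,0],-p[:,1]]/-p[:,2:]; s=s*(1+c["k1"]*(s**2).sum(1,keepdims=True))
    K=c["intrinsics"]; return s@K[:2,:2].T+K[:2,2]
def ray(n,uv,z):
    c=r.get_calibration(n);K=c["intrinsics"]; d=(np.array(uv,float)-K[:2,2])/K[0,0]; s=d.copy()
    for _ in range(20): s=d/(1+c["k1"]*(s@s))
    v=R.from_quat(c["rotation"]).apply([s[0],-s[1],-1]); return c["eye"]+v*(z-c["eye"][2])/v[2]
def ch2w(pose,P):
    x,y,a=pose; P=np.atleast_2d(P).astype(float); c,s=np.cos(a),np.sin(a)
    return np.c_[x+c*P[:,0]-s*P[:,1],y+s*P[:,0]+c*P[:,1],P[:,2]]
E
python3 - <<'E'
import cv2,numpy as np
a=cv2.imread("pics/top0.png")[160:345,265:365]; b=cv2.imread("pics/scene0.png")[200:325,265:405]
A=cv2.resize(a,None,fx=3.2,fy=3.2,interpolation=2); B=cv2.resize(b,None,fx=3.4,fy=3.4,interpolation=2)
o=np.zeros((600,800,3),np.uint8); o[:A.shape[0],:A.shape[1]]=A; o[:B.shape[0],322:322+B.shape[1]]=B; print(A.shape,B.shape)
cv2.imwrite("pics/crop1.png",o)
E
```

```text
(592, 320, 3) (425, 476, 3)
```

View pics/crop1.png

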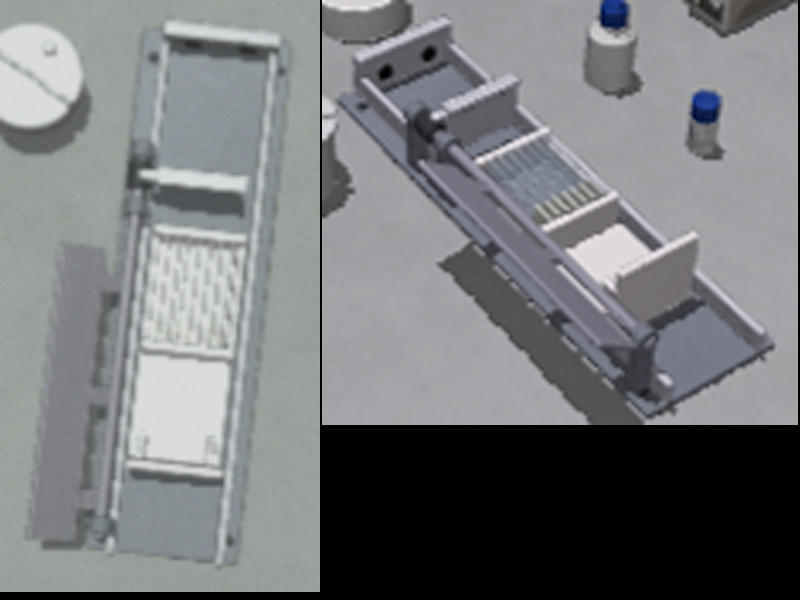

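The crop confirms it: the white rack lies in the chute, with its lip on the near side at crop (175,470) and the treadle to its left. Next I fit the chute pose from its corners.

```bash
cat > fit.py <<'E'
from h import *
from scipy.optimize import least_squares
T=np.array([[238,563],[290,38],[147,28],[88,548],[27,540],[62,243]])/3.2+[265,160]
TP=[[-180,-48,6],[165,-48,6],[165,52,6],[-180,52,6],[-172,84,82],[10,84,82]]
S=(np.array([[773,347],[650,415],[341,97]])-[322,0])/3.4+[265,200]
SP=[[-180,-48,6],[-180,52,6],[165,52,6]]
TP=np.array(TP)/1e3;SP=np.array(SP)/1e3
f=lambda p:np.r_[(proj("top",ch2w(p,TP))-T).ravel(),(proj("scene",ch2w(p,SP))-S).ravel()]
s=least_squares(f,[.57,0,0],loss="soft_l1"); print(s.x,np.round(s.fun.reshape(-1,2),1))
def w2ch(q): c,si=np.cos(s.x[2]),np.sin(s.x[2]); d=q[:2]-s.x[:2]; return np.array([c*d[0]+si*d[1],-si*d[0]+c*d[1]])*1e3
g=lambda u,v:(u/3.2+265,v/3.2+160); h=lambda u,v:((u-322)/3.4+265,v/3.4+200)
print("nose top edge (top)",w2ch(ray("top",g(198,231),.038)),"lip rear top",w2ch(ray("top",g(177,474),.062)))
print("scene: lip top corners R",w2ch(ray("scene",h(697,235),.062)),"L",w2ch(ray("scene",h(616,278),.062)))
print("nose scene",w2ch(ray("scene",h(548,130),.038)))
E
python3 fit.py
python3 - <<'E'
import sys; sys.path.insert(0,'.')
from h import *
for t in("drop_bottle_b","small_vial","cotton_cup_a","marker_a","swab_carton"):
    print(t,[(np.round(d["point"],3).tolist(),round(d["confidence"],2)) for d in r.look_for("top",t)][:3])
E
```

```text
[ 0.61948803 -0.02249163 -0.10128532] [[-0.3  0.7]
 [ 0.8  1.8]
 [-1.3 -0.3]
 [-1.3  0.1]
 [ 0.8  0.2]
 [ 0.5 -0.1]
 [ 0.9 -1.8]
 [-0.7 -0.2]
 [-1.7 -0.5]]
nose top edge (top) [30.58465939  1.89163361] lip rear top [-122.9792041    -0.92471825]
scene: lip top corners R [-123.23011672  -26.78503472] L [-123.56494204   35.22171947]
nose scene [ 24.22907574 -26.18693514]
drop_bottle_b [([0.683, -0.147, 0.044], 0.53), ([0.561, 0.054, 0.067], 0.22)]
small_vial [([0.594, -0.145, 0.043], 0.49)]
cotton_cup_a [([0.61, -0.002, 0.01], 0.61)]
marker_a [([0.565, 0.331, 0.012], 0.95), ([0.613, -0.001, 0.004], 0.71), ([0.577, -0.018, 0.014], 0.32)]
swab_carton [([0.684, -0.322, 0.038], 0.71)]
```

The chute sits at (0.619, -0.022), yaw -0.101 rad. The lip's rear face is at chute x ≈ -123 mm and the nose at about +32 mm, which matches the spec. Plan: keep the tool vertical with its y across the chute and the finger centres about 80 mm apart. The left finger presses the treadle and the right one goes behind the lip.

play_rows(translation=[[0, 0, -0.06], [0, 0, -0.06], [0.02, -0.03, 0], [0.03, -0.045, 0], [0.03, -0.045, 0], [0.03, -0.045, 0], [0.025, -0.05, 0], [0.02, -0.05, 0], [0.02, -0.05, 0], [0.015, -0.05, 0], [0.015, -0.05, 0], [0.015, -0.05, 0], [0.015, -0.05, 0], [0.01, -0.05, 0], [0.005, -0.05, 0], [0.0, -0.05, 0], [0, 0, 0]], delta_rot=[[0, 0, 10.2], [0, 0, 10.2], [0, 0, 0], [0, 0, 0], [0, 0, 0], [0, 0, 0], [0, 0, 0], [0, 0, 0], [0, 0, 0], [0, 0, 0], [0, 0, 0], [0, 0, 0], [0, 0, 0], [0, 0, 0], [0, 0, 0], [0, 0, 0], [0, 0, 0]], grip=[0.42, 0.42, 0.42, 0.42, 0.42, 0.42, 0.42, 0.42, 0.42, 0.42, 0.42, 0.42, 0.42, 0.42, 0.42, 0.42, 0.42])

```text
clock: 3.28
tool_pos: [0.4736, 0.0362, 0.4229]
eef_rot: [0.999, -0.046, 0.0, -0.001]
contact_force: [0.0, -0.7, -0.1]
opening: 0.71
finger_force: 0.0
```

```bash
cat > st.py <<'E'
from h import *
P=np.array([.6195,-.0225]);a=-.1013
def st():
    s=r.get_state(); d=s["tool_pos"][:2]-P; c,si=np.cos(a),np.sin(a)
    M=R.from_quat(s["eef_rot"]).as_matrix()
    print("t",round(s["clock"],2),"chute xy",np.round([1e3*(c*d[0]+si*d[1]),1e3*(-si*d[0]+c*d[1])],1),"tip z",round(1e3*s["tool_pos"][2]-64,1),
     "yaw err deg",round(np.degrees(np.arctan2(M[1,0],M[0,0])-a),2),"zax",np.round(M[:,2],3),"F",np.round(s["contact_force"],1),"open",round(s["opening"]*88,1),"q7",s["q"][6].round(2))
if __name__=="__main__": st()
E
python3 st.py
```

```text
t 3.27 chute xy [-151.1   43.6] tip z 358.9 yaw err deg 0.5 zax [ 0.001  0.002 -1.   ] F [ 0.  -0.7 -0.1] open 62.5 q7 -1.96
```

play_rows(translation=[[0.005, 0.006, 0.05], [0, 0, 0.06], [0, 0, 0.06], [0, 0, 0.05], [0, 0, 0.04], [0, 0, 0], [0, 0, 0]], delta_rot=[[0, 0, 0.5], [0, 0, 0], [0, 0, 0], [0, 0, 0], [0, 0, 0], [0, 0, 0], [0, 0, 0]], grip=[0.42, 0.42, 0.42, 0.42, 0.42, 0.42, 0.42])

```text
clock: 4.15
tool_pos: [0.4786, 0.0245, 0.1639]
eef_rot: [0.998, -0.055, 0.001, 0.0]
contact_force: [0.7, -0.2, 0.6]
opening: 0.709
finger_force: 0.0
```

```bash
python3 - <<'E'
from st import *
st()
b=r.snapshot("scene")[170:350,250:430]; t=r.snapshot("top")[200:360,245:365]
o=np.zeros((600,800,3),np.uint8)
B=cv2.resize(b,None,fx=2.4,fy=2.4,interpolation=2);T=cv2.resize(t,None,fx=3,fy=3,interpolation=2)
o[:B.shape[0],:B.shape[1]]=B;o[:T.shape[0],435:435+T.shape[1]]=T
cv2.imwrite("pics/c2.png",o)
E
```

```text
t 4.15 chute xy [-145.    32.5] tip z 99.9 yaw err deg -0.55 zax [ 0.002 -0.    -1.   ] F [ 0.7 -0.2  0.6] open 62.4 q7 -2.12
```

View pics/c2.png

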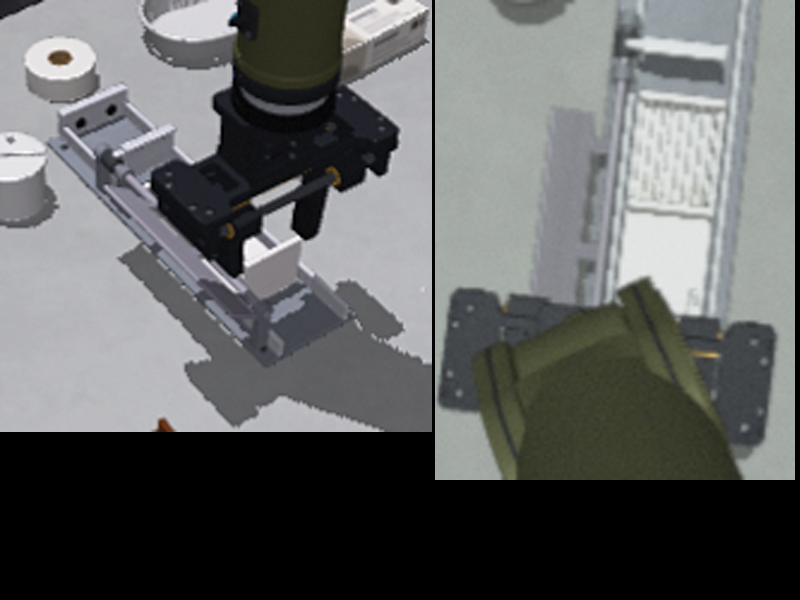

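The left finger is over the treadle and the right one is behind the lip. I'll nudge x, y and yaw a little, then lower to press the treadle, stopping to read the force.

play_rows(translation=[[-0.003, -0.0055, 0], [0, 0, 0], [0, 0, 0.01], [0, 0, 0.01], [0, 0, 0.01], [0, 0, 0.01], [0, 0, 0.008], [0, 0, 0.005], [0, 0, 0], [0, 0, 0]], delta_rot=[[0, 0, -0.5], [0, 0, 0], [0, 0, 0], [0, 0, 0], [0, 0, 0], [0, 0, 0], [0, 0, 0], [0, 0, 0], [0, 0, 0], [0, 0, 0]], grip=[0.42, 0.42, 0.42, 0.42, 0.42, 0.42, 0.42, 0.42, 0.42, 0.42])

```text
clock: 5.5
tool_pos: [0.4756, 0.0312, 0.1098]
eef_rot: [0.999, -0.05, 0.0, -0.0]
contact_force: [0.7, 2.5, 3.2]
opening: 0.709
finger_force: 1.7
```

```bash
python3 st.py
```

```text
t 5.5 chute xy [-148.6   38.8] tip z 45.8 yaw err deg 0.02 zax [ 0.  0. -1.] F [0.7 2.5 3.2] open 62.4 q7 -2.14
```

play_rows(translation=[[0, 0, 0.003], [0, 0, 0.002], [0, 0, 0], [0, 0, 0]], delta_rot=[[0, 0, 0], [0, 0, 0], [0, 0, 0], [0, 0, 0]], grip=[0.42, 0.42, 0.42, 0.42])

```text
clock: 6.0
tool_pos: [0.4754, 0.0303, 0.1047]
eef_rot: [0.999, -0.051, -0.0, 0.0]
contact_force: [0.1, -0.5, 3.9]
opening: 0.71
finger_force: 1.6
```

```bash
python3 - <<'E'
from st import *
st()
b=r.snapshot("scene")[170:350,250:430]; t=r.snapshot("top")[200:360,245:365]
o=np.zeros((600,800,3),np.uint8)
B=cv2.resize(b,None,fx=2.4,fy=2.4,interpolation=2);T=cv2.resize(t,None,fx=3,fy=3,interpolation=2)
o[:B.shape[0],:B.shape[1]]=B;o[:T.shape[0],435:435+T.shape[1]]=T
cv2.imwrite("pics/c3.png",o)
# predicted blade tip edge for angles
for g in (.87,1.05,1.15):
    out=[]
    for y,z in((-25,61),(-25,22),(31,61)):
        dy,dz=y-43,z-50; c,s=np.cos(-g),np.sin(-g)
        q=ch2w([P[0],P[1],a],[[.060,(43+c*dy-s*dz)/1e3,(50+s*dy+c*dz)/1e3]])
        out.append((((proj("scene",q)-[250,170])*2.4)[0].round().tolist(), ((proj("top",q)-[245,200])*3+[435,0])[0].round().tolist(),q[0].round(3).tolist()))
    print(g,out)
E
```

```text
t 6.0 chute xy [-148.7   37.9] tip z 40.7 yaw err deg -0.04 zax [-0.    -0.001 -1.   ] F [ 0.1 -0.5  3.9] open 62.5 q7 -2.14
0.87 [([144.0, 97.0], [681.0, 39.0], [0.68, -0.021, 0.109]), ([171.0, 107.0], [725.0, 49.0], [0.677, -0.051, 0.084]), ([111.0, 148.0], [625.0, 42.0], [0.684, 0.015, 0.066])]
1.05 [([134.0, 97.0], [664.0, 36.0], [0.681, -0.01, 0.114]), ([165.0, 100.0], [715.0, 46.0], [0.678, -0.044, 0.095]), ([109.0, 149.0], [620.0, 41.0], [0.684, 0.018, 0.066])]
1.15 [([128.0, 97.0], [654.0, 35.0], [0.682, -0.003, 0.117]), ([160.0, 97.0], [708.0, 44.0], [0.678, -0.039, 0.101]), ([107.0, 150.0], [618.0, 41.0], [0.684, 0.019, 0.065])]
```

View pics/c3.png

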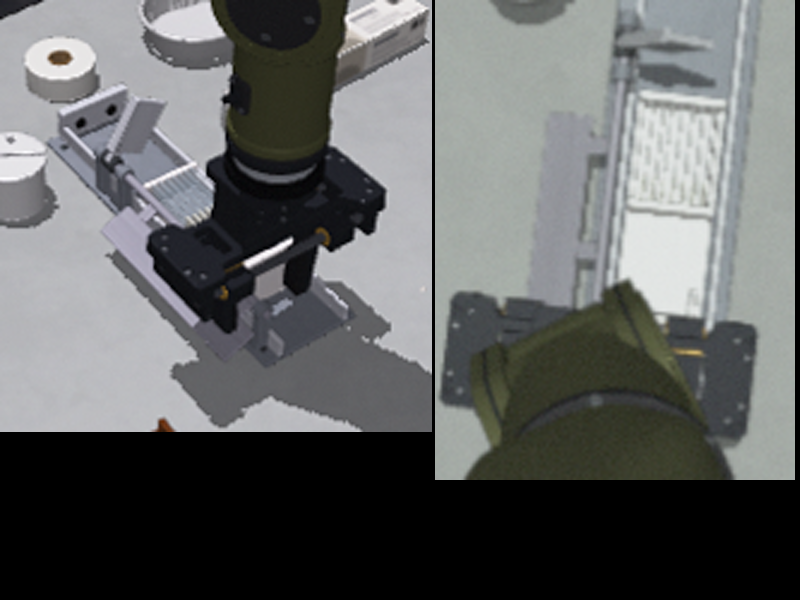

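The gate is up: the blade tip at crop (165,98) and (715,43) corresponds to about 1.05 rad, and the left finger feels about 4 N. I'll press about 1.5 mm more, then push.

play_rows(translation=[[0, 0, 0.0015], [0, 0, 0], [0.005, 0, 0], [0.005, 0, 0], [0.005, 0, 0], [0.005, 0, 0], [0.005, 0, 0], [0.005, 0, 0], [0.005, 0, 0], [0, 0, 0]], delta_rot=[[0, 0, 0], [0, 0, 0], [0, 0, 0], [0, 0, 0], [0, 0, 0], [0, 0, 0], [0, 0, 0], [0, 0, 0], [0, 0, 0], [0, 0, 0]], grip=[0.42, 0.42, 0.42, 0.42, 0.42, 0.42, 0.42, 0.42, 0.42, 0.42])

```text
clock: 7.35
tool_pos: [0.5098, 0.0271, 0.103]
eef_rot: [0.999, -0.051, -0.001, 0.0]
contact_force: [-3.3, 2.1, 2.1]
opening: 0.71
finger_force: 2.3
```

```bash
python3 - <<'E'
from st import *
st()
b=r.snapshot("scene")[170:350,250:430]; t=r.snapshot("top")[200:360,245:365]
o=np.zeros((600,800,3),np.uint8)
B=cv2.resize(b,None,fx=2.4,fy=2.4,interpolation=2);T=cv2.resize(t,None,fx=3,fy=3,interpolation=2)
o[:B.shape[0],:B.shape[1]]=B;o[:T.shape[0],435:435+T.shape[1]]=T
cv2.imwrite("pics/c4.png",o)
E
```

```text
t 7.35 chute xy [-114.1   38.3] tip z 39.0 yaw err deg -0.01 zax [-0.001 -0.    -1.   ] F [-3.3  2.1  2.1] open 62.5 q7 -2.12
```

View pics/c4.png

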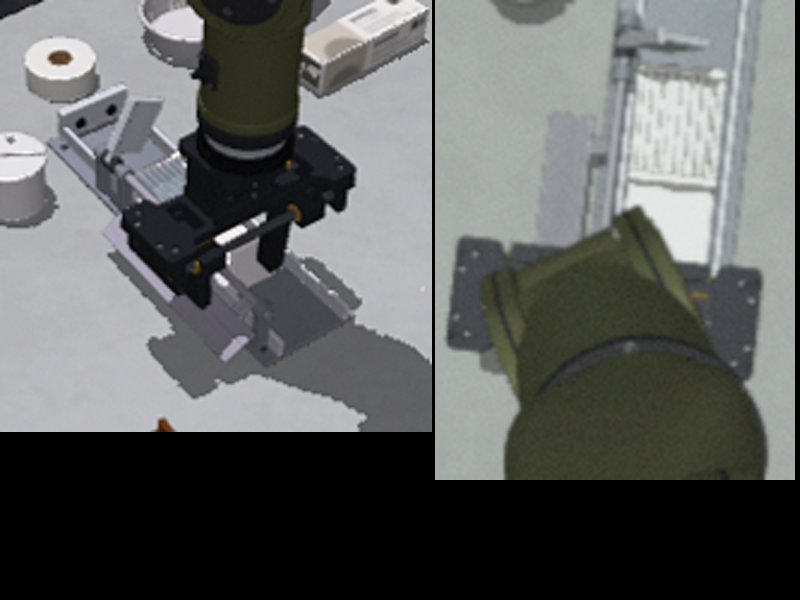

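The rack moves (front edge near the gate) and the gate is at about 1.12 rad. I'll keep pushing.

play_rows(translation=[[0.005, 0, 0], [0.005, 0, 0], [0.005, 0, 0], [0.005, 0, 0], [0.005, 0, 0], [0.005, 0, 0], [0.005, 0, 0], [0.005, 0, 0], [0, 0, 0]], delta_rot=[[0, 0, 0], [0, 0, 0], [0, 0, 0], [0, 0, 0], [0, 0, 0], [0, 0, 0], [0, 0, 0], [0, 0, 0], [0, 0, 0]], grip=[0.42, 0.42, 0.42, 0.42, 0.42, 0.42, 0.42, 0.42, 0.42])

```text
clock: 8.57
tool_pos: [0.5512, 0.0232, 0.1034]
eef_rot: [0.999, -0.051, 0.001, -0.0]
contact_force: [-1.9, 0.7, 2.6]
opening: 0.709
finger_force: 1.7
```

```bash
python3 st.py
```

```text
t 8.57 chute xy [-72.6  38.5] tip z 39.4 yaw err deg -0.01 zax [ 0.002  0.    -1.   ] F [-1.9  0.7  2.6] open 62.4 q7 -2.09
```

play_rows(translation=[[0.005, 0, 0], [0.005, 0, 0.0005], [0.005, 0, 0], [0.005, 0, 0], [0.005, 0, 0], [0.005, 0, 0], [0.005, 0, 0], [0.005, 0, 0], [0.005, 0, 0], [0.003, 0, 0], [0.003, 0, 0], [0, 0, 0]], delta_rot=[[0, 0, 0], [0, 0, 0], [0, 0, 0], [0, 0, 0], [0, 0, 0], [0, 0, 0], [0, 0, 0], [0, 0, 0], [0, 0, 0], [0, 0, 0], [0, 0, 0], [0, 0, 0]], grip=[0.42, 0.42, 0.42, 0.42, 0.42, 0.42, 0.42, 0.42, 0.42, 0.42, 0.42, 0.42])

```text
clock: 10.07
tool_pos: [0.6003, 0.018, 0.1028]
eef_rot: [0.999, -0.051, -0.001, 0.0]
contact_force: [-5.1, 2.0, 2.8]
opening: 0.711
finger_force: 2.8
```

```bash
python3 st.py
```

```text
t 10.07 chute xy [-23.2  38.3] tip z 38.8 yaw err deg -0.02 zax [-0.001 -0.    -1.   ] F [-5.1  2.   2.8] open 62.5 q7 -2.05
```

Next I push slowly onto the end stop and watch the force.

play_rows(translation=[[0.003, 0, 0], [0.003, 0, 0], [0.002, 0, 0], [0.002, 0, 0], [0, 0, 0]], delta_rot=[[0, 0, 0], [0, 0, 0], [0, 0, 0], [0, 0, 0], [0, 0, 0]], grip=[0.42, 0.42, 0.42, 0.42, 0.42])

```text
clock: 10.7
tool_pos: [0.61, 0.017, 0.1028]
eef_rot: [0.999, -0.051, -0.001, 0.0]
contact_force: [-4.7, 1.7, 4.0]
opening: 0.716
finger_force: 3.0
```

```bash
python3 - <<'E'
from st import *
st()
b=r.snapshot("scene")[150:330,230:430]; t=r.snapshot("top")[155:335,245:365]
o=np.zeros((600,800,3),np.uint8)
B=cv2.resize(b,None,fx=2.1,fy=2.1,interpolation=2);T=cv2.resize(t,None,fx=3,fy=3,interpolation=2)
o[:B.shape[0],:B.shape[1]]=B;o[:T.shape[0],435:435+T.shape[1]]=T
cv2.imwrite("pics/c5.png",o)
E
```

```text
t 10.7 chute xy [-13.4  38.4] tip z 38.8 yaw err deg -0.02 zax [-0.002 -0.    -1.   ] F [-4.7  1.7  4. ] open 63.0 q7 -2.04
```

View pics/c5.png

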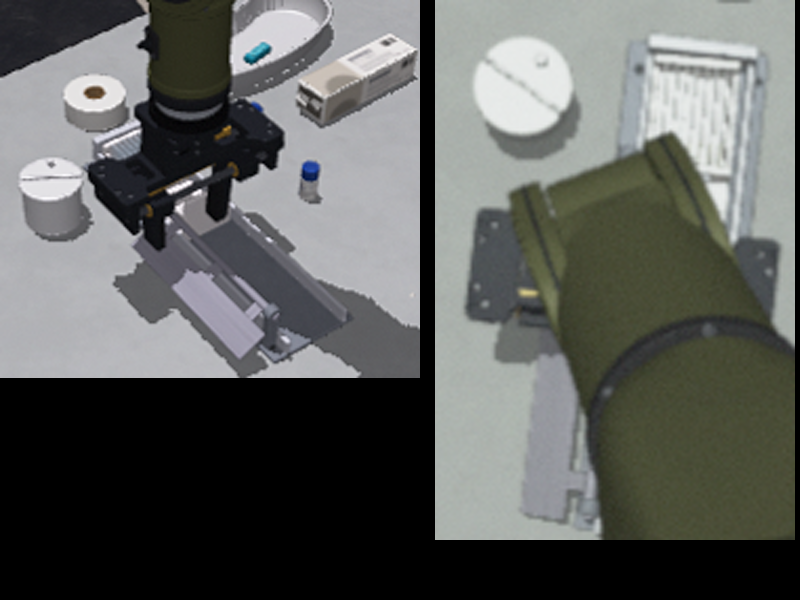

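The rack's front is nearly at the stop (crop (700,60)). I'll creep on until the force rises.

play_rows(translation=[[0.002, 0, 0], [0.002, 0, 0], [0, 0, 0]], delta_rot=[[0, 0, 0], [0, 0, 0], [0, 0, 0]], grip=[0.42, 0.42, 0.42])

```text
clock: 11.18
tool_pos: [0.6123, 0.0168, 0.1028]
eef_rot: [0.999, -0.051, -0.003, 0.0]
contact_force: [-9.0, 2.1, 7.9]
opening: 0.712
finger_force: 5.1
```

```bash
python3 st.py
```

```text
t 11.18 chute xy [-11.2  38.4] tip z 38.8 yaw err deg -0.04 zax [-0.006 -0.001 -1.   ] F [-9.   2.1  7.9] open 62.6 q7 -2.04
```

play_rows(translation=[[0.002, 0, 0], [0, 0, 0]], delta_rot=[[0, 0, 0], [0, 0, 0]], grip=[0.42, 0.42])

```text
clock: 11.42
tool_pos: [0.6125, 0.0168, 0.1027]
eef_rot: [0.999, -0.051, -0.005, 0.001]
contact_force: [-13.1, 3.2, 12.0]
opening: 0.709
finger_force: 7.0
```

```bash
python3 st.py
```

```text
t 11.43 chute xy [-10.9  38.4] tip z 38.7 yaw err deg -0.06 zax [-0.01  -0.001 -1.   ] F [-13.1   3.2  12. ] open 62.4 q7 -2.04
```

Home: there is no further motion while the force climbs to 13 N. Now I back off the lip and raise slowly so the gate shuts with the finger, then clear the hand.

play_rows(translation=[[-0.005, 0, 0], [-0.01, 0, 0], [-0.01, 0, 0], [0, 0, 0], [0, 0, -0.005], [0, 0, -0.006], [0, 0, -0.006], [0, 0, -0.006], [0, 0, -0.006], [0, 0, -0.006], [0, 0, -0.006], [0, 0, -0.008], [0, 0, -0.02], [0, 0, -0.04], [0, 0, -0.05], [-0.02, 0, -0.05], [-0.03, 0.02, -0.04], [-0.04, 0.03, 0], [-0.04, 0.05, 0], [0, 0, 0]], delta_rot=[[0, 0, 0], [0, 0, 0], [0, 0, 0], [0, 0, 0], [0, 0, 0], [0, 0, 0], [0, 0, 0], [0, 0, 0], [0, 0, 0], [0, 0, 0], [0, 0, 0], [0, 0, 0], [0, 0, 0], [0, 0, 0], [0, 0, 0], [0, 0, 0], [0, 0, 0], [0, 0, 0], [0, 0, 0], [0, 0, 0]], grip=[0.42, 0.42, 0.42, 0.42, 0.42, 0.42, 0.42, 0.42, 0.42, 0.42, 0.42, 0.42, 0.42, 0.42, 0.42, 0.42, 0.42, 0.42, 0.42, 0.42])

```text
clock: 13.92
tool_pos: [0.4497, -0.0698, 0.352]
eef_rot: [0.999, -0.054, -0.002, 0.001]
contact_force: [0.4, 0.2, 1.3]
opening: 0.709
finger_force: 0.0
```

play_rows(translation=[[-0.02, 0.05, 0], [0, 0.05, 0], [0, 0.05, 0], [0, 0.05, 0], [0, 0, 0]], delta_rot=[[0, 0, 0], [0, 0, 0], [0, 0, 0], [0, 0, 0], [0, 0, 0]], grip=[0.42, 0.42, 0.42, 0.42, 0.42])

```text
clock: 14.55
tool_pos: [0.4131, -0.2669, 0.3517]
eef_rot: [0.999, -0.054, 0.0, 0.001]
contact_force: [-1.0, 0.9, 0.1]
opening: 0.708
finger_force: 0.0
```

```bash
python3 - <<'E'
from st import *
st()
b=r.snapshot("scene")[180:330,255:415]; t=r.snapshot("top")[155:345,245:415]
o=np.zeros((600,800,3),np.uint8)
B=cv2.resize(b,None,fx=2.1,fy=2.1,interpolation=2);T=cv2.resize(t,None,fx=2.6,fy=2.6,interpolation=2)
o[:B.shape[0],:B.shape[1]]=B;o[:T.shape[0],345:345+T.shape[1]]=T
cv2.imwrite("pics/c6.png",o)
E
```

```text
t 14.55 chute xy [-180.6 -264.1] tip z 287.7 yaw err deg -0.39 zax [ 0.001 -0.002 -1.   ] F [-1.   0.9  0.1] open 62.3 q7 -1.38
```

View pics/c6.png

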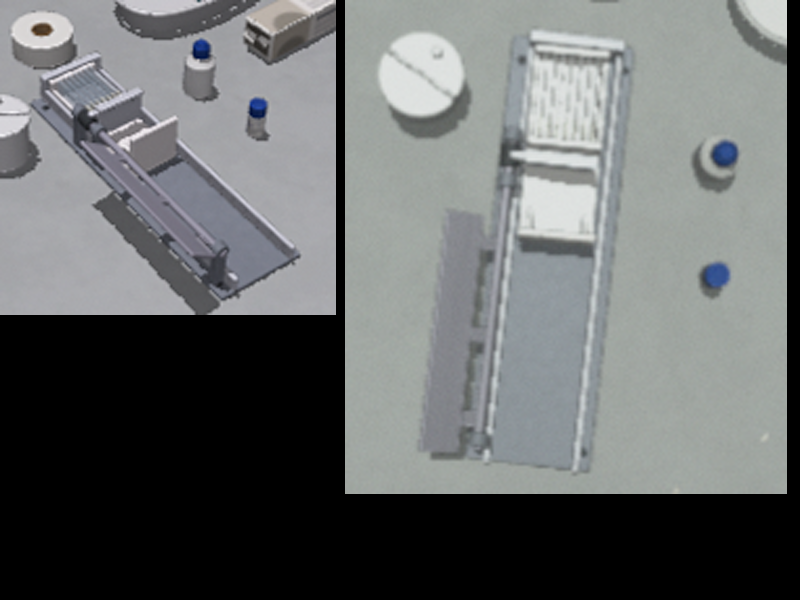

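The rack's front is against the stop (crop (570,50)), the gate is shut behind it (crop (555,158)), the bystanders haven't moved, and the hand is clear. I'm handing it in.

```bash
python3 -c "
from plant import r
print(r.finish_job())"
```

```text
the job is handed in; nothing more can be done
None
```

I handed the job in at about 14.6 s: the rack was pushed firmly against the end stop with the gate held up, the gate then dropped shut behind it, and the hand is clear; no verdict came back.

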